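# Find the proud plug in a mounting plate with a straightedge

## Robot

A 6-joint arm with a two-finger parallel gripper is mounted at the origin on a cart in front of the work surface, level with it; the furniture and walls round the work are solid. World frame = base frame: x ahead of the robot, y to its left, z up, the work surface at z = 0. Lengths are in m, angles in rad, forces in N, time in s.
With the tool pointing down it reaches from about 0.325 to 0.775 m from the base axis. Payload 5.5 kg.
Tool frame: the origin (TCP) lies midway between the tips of the shut fingers; the grasp point (between the pads) lies 19 mm behind it (arm.grasp_offset is the z of the grasp point in the tool frame, in m); z points along the fingers, y is the line along which they close (so a half turn about z gives the same grasp; the last joint's range is limited). The gripper opens to 85 mm and grips with 20 to 120 N. Pads are 22 mm wide; open, the fingers measure 114 mm over their backs; the gripper's body (76 mm by 85 mm) begins 54 mm behind the grasp point. The pads swing forward as they close: fully open they stand 13 mm farther back than shut.
Start: joints at [1.229, 0.091, 1.231, -0, 1.82, -0.057], TCP at [0.169, 0.576, 0.231] pointing down, gripper open.
Joint ranges: [-2.87, 2.87], [-0.86, 2.18], [0.17, 2.46], [-1.51, 4.65], [0.06, 2.69], [-2.65, 2.65]. Speed limits (rad/s): [2.57, 2.57, 3.01, 3.14, 3.14, 3.14].

## Interface

Orientations are given as [roll, pitch, yaw] about the fixed x, y, z axes, in that order (R = Rz(yaw) Ry(pitch) Rx(roll)).
In Python, from cell import readout, viewer, arm gives the robot as it stands. The module is installed in compiled form; this text tells all that it offers.
- The arm moves only by the tool move_arm, never from a script. Its argument "steps" is a list that holds one entry, the list of rows, each a list of 5 numbers: the opening, from -1 (shut) to 1 (fully open), then the shift along the tool's x, y, z in shares of 600 mm (1.0 is 600 mm), then the turn about the tool's z in a scale on which 1.0 is 360 degrees. In form: [[[jaw, x, y, z, yaw], ...]]. A call has 1 to 12 rows; each row is the pose to reach, as a shift and turn from the pose commanded when the call began, along the tool's axes at that moment; what a row does not reach only later rows make up. A row lasts 1/10 s, in which the tool goes at most 50 mm and 8.59 degrees, less where a joint would pass 70% of its speed; a pose out of reach is approached as far as the arm can. A call with a gripper value outside its range is refused whole. The fingers move at their own pace and stop on an object; "newtons" is the grip in N (left out, the last holds). Time passes only in rows, so rows that repeat a pose let the fingers close. It gives the time, the measured TCP pose, the force, the opening and the grip force at its end, in the units of the state.
- readout.observe(): the state, without advancing time (a new reading comes with each control period).
- viewer.snapshot(name): name is "scene" or "top"; returns a dict with "pixels" (420x560x3 uint8, blue, green, red), "mtx" (3x3 intrinsics, pixels), "R" (3x3) and "t" (3): a world point X has camera coordinates R X + t. Camera axes: x right, y down, z forward; pixel columns grow to the right and rows downward; lengths in m; the calibration is good to about 2 mm. A picture is of the moment at which its call begins. There is no depth.
- arm.finish_job(): hands the job in; it is judged then, once.
The state is a dict: "time_s": time; "joint_pos": joint angles; "qd": joint speeds; "joint_efforts": joint torques, N m; "position": TCP position; "orientation": TCP orientation; "force": force on the tool from outside, world axes, zero at the start; "wrist_torque": the same for the moment, N m; "finger_gap": finger opening in m; "finger_force": force on a finger pad.
Only numpy, scipy, OpenCV 4.12 (cv2) and the standard library are available. Lean on these libraries where they do the work, as an engineer would, in place of code of your own. Each camera call takes 0.05 s, during which the arm holds its last target. There are 200 camera calls.

## Task

One of the three locating plugs in the mounting plate is not pressed fully home, so the device will not sit flat on it. Lay the straightedge along the row of plugs, let go of it, and press gently with shut fingertips on its left end and then on its right end, until each end is down on the plate, to feel from the rocking which plug stands proud; then set the straightedge aside on the trolley. Push that plug flush with the fingertips, without pushing on the two that are home or forcing anything, lay the straightedge along the row again and leave it lying flat there, and leave the other things where they are.

Things in the scene. Friction and masses are not known exactly. Their poses are not given: they have to be found in the camera images.
- straightedge: beam straightedge, a plain steel bar of 24 x 196 x 16 mm (its x, y, z), 0.2 kg, origin at the centre of its underside, z up. It starts lying on the trolley top left of the plate, roughly along the world's y. Grip it across its width at the middle. Laid along the row it rests on the proud plug and one edge of the plate. Let it bear on the plate with at most 40 N.
- end_hole (a point): press point on the bar's top, on its centre line, 80 mm from the middle (its +y), towards the end with a small dark hanging hole; the bar goes on for 18 mm. Press with the shut fingertips. Over a proud outer plug, the end next to it stands 1.3 times the plug's height up and resists with 1.5 to 6 N as it tips; the other end is down. Over the middle one either end goes down almost freely.
- end_plain (a point): the same at the other, plain end of the straightedge (its -y), 80 mm from the middle.
- mount_plate: grey painted metal plate 110 x 180 x 12 mm (its x, y, z), fixed on a black mat of 128 x 198 x 2 mm; origin under the mat's centre, z up; its face is 14 mm above the trolley top. Its y points to the robot's left, turned by up to 0.25 rad. Along y, 40 mm apart, are three equal steel plugs of 12 mm diameter: two flush, one 2.5 to 3.6 mm proud. Push on it with at most 40 N.
- seat_left (a point): centre of the left plug (the plate's +y) at the level of the plate's face, 14 mm above the trolley top
- seat_mid (a point): the same for the middle plug, at the plate's centre
- seat_right (a point): the same for the right plug (the plate's -y)
- proud_plug (a joint): height of the plug that is not home above the plate's face, in m; 0 = flush, where it stops on the bottom of its bore. It does not tell which of the three it is. A tight press fit: about 18 N straight down moves it and it stays where it is left. Push it with at most 40 N, and a plug that is home with at most 8 N; do not drive it in through the straightedge.
- glucose_meter: dark blue hand-held meter, 80 x 55 x 19 mm, origin under its centre; lies at the left of the trolley top, a bystander
- ampoule_box: small flat carton 52 x 78 x 22 mm, origin under its centre; lies behind the right end of the plate, a bystander
- probe_case: white rounded case 28 x 100 x 20 mm, origin under its centre; lies at the left of the trolley top, a bystander

How it is judged:
By the outcome, as a careful person would: the job done as asked, in the order asked, and still so for the second after the job is handed in, with the robot touching nothing.
It also fails if it takes over 72 s, if anything falls off the work surface, if the arm or the gripper's body presses on something with over 40 N, if the wrist force passes 120 N, or if a joint passes its speed limit or range.

## Working session

There is one attempt and no reset: what is moved stays moved. The work goes in short steps, Python scripts to look and compute and a tool call to move; the robot and the scene stay as the last step left them, time stands still between calls to the robot, and variables do not carry over. Pictures are saved under pics/ and viewed, at most 10 in all, crops included, and the job is handed in when it is done.

Besides the shell and the picture viewer there is one more tool, called after ">>>" as a command line: name --argument value ..., lists and objects as JSON in quotes. move_arm: Moves the arm, as the interface text tells. Its arguments: {"type":"object","properties":{"steps":{"type":"array","items":{"type":"array","items":{"type":"array","items":{"type":"number"}}}},"newtons":{"type":"number"}},"required":["steps"]}

```bash
mkdir -p pics; cat > h.py <<'E'
import numpy as np, cv2
from cell import readout, viewer, arm
def snap(n,f):
    s=viewer.snapshot(n); cv2.imwrite('pics/'+f+'.png',s['pixels']); np.savez('pics/'+f+'.npz',**{k:np.array(s[k]) for k in('mtx','R','t','pixels')}); return s
def ray(s,u,v,z):
    """world point on plane z"""
    K,R,t=s['mtx'],s['R'],np.ravel(s['t']); d=R.T@np.linalg.solve(K,[u,v,1]); c=-R.T@t
    return c+d*(z-c[2])/d[2]
def tri(s1,p1,s2,p2):
    P=[s['mtx']@np.c_[s['R'],np.ravel(s['t'])] for s in(s1,s2)]
    X=cv2.triangulatePoints(P[0],P[1],np.float64(p1).reshape(2,1),np.float64(p2).reshape(2,1)).ravel(); return X[:3]/X[3]
def proj(s,X):
    q=s['mtx']@(s['R']@np.asarray(X)+np.ravel(s['t'])); return q[:2]/q[2]
E
python3 - <<'E'
from h import *
for n in('scene','top'):
    s=snap(n,n+'0'); print(n,-s['R'].T@np.ravel(s['t']),s['mtx'][0,0])
print(readout.observe(),arm.grasp_offset)
E
```

```text
scene [-0.08715735 -0.55331742  1.08440416] 491.5936761173283
top [0.39620972 0.10664914 1.31119963] 469.62898786693427
{'time_s': 0.1, 'joint_pos': array([ 1.22928446e+00,  9.18011038e-02,  1.23175413e+00, -4.28979303e-05,
        1.81976606e+00, -5.67065865e-02]), 'qd': array([-0.00108079, -0.00058286, -0.00305672, -0.0009326 ,  0.00130713,
       -0.00129078]), 'joint_efforts': array([ 1.77207599e-03, -4.60220826e+01, -4.19216967e+01, -2.54173056e-04,
        1.06994872e-02, -2.62080056e-05]), 'position': array([0.16852192, 0.57560044, 0.23025982]), 'orientation': array([-3.13986443e+00, -5.64461021e-05,  2.85677679e+00]), 'force': array([-0.81746311, -0.13515988, -0.07029306]), 'wrist_torque': array([ 0.014858  ,  0.0119585 , -0.04636152]), 'finger_force': 0.0, 'finger_gap': 0.08492835827249048} -0.0187
```

View pics/scene0.png

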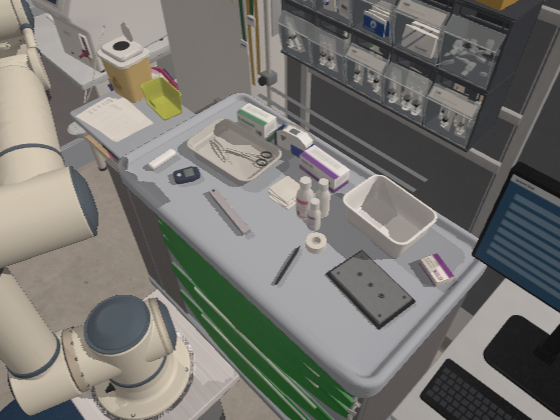

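View pics/top0.png

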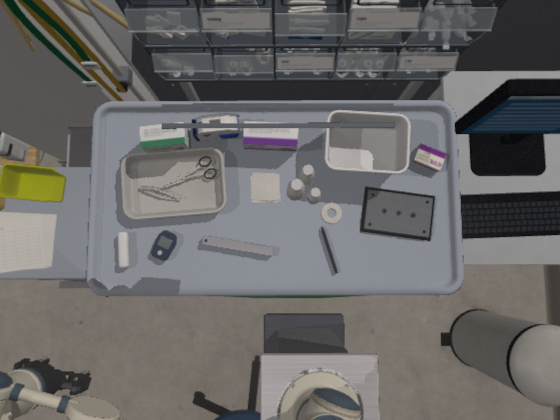

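The top view shows the bar at about (238,246) with its hole end at left (207,241), and the plate at (398,213) with three plugs. I'll enlarge both.

```bash
python3 - <<'E'
from h import *
t=cv2.imread('pics/top0.png');s=cv2.imread('pics/scene0.png')
def c(i,x,y): return cv2.resize(i[y:y+75,x:x+100],(400,300),interpolation=cv2.INTER_CUBIC)
cv2.imwrite('pics/c0.png',np.vstack([np.hstack([c(t,190,210),c(t,350,175)]),np.hstack([c(s,180,175),c(s,320,248)])]))
E
```

```text
(no output)
```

View pics/c0.png

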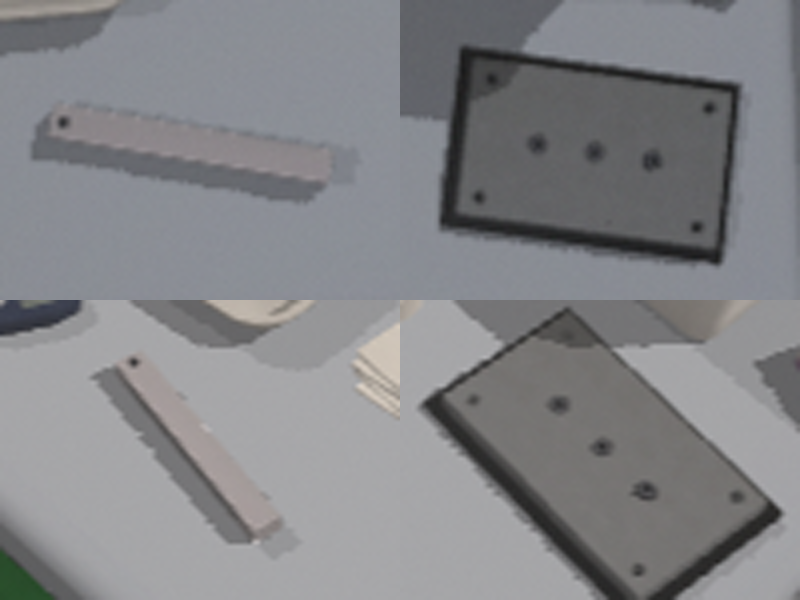

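The crops (4x) show the bar's hole at top tile (64,122) and scene tile (134,362). The plugs are at (537,144), (595,152), (652,160) in top and (559,404), (602,447), (645,490) in scene.

```bash
python3 - <<'E'
from h import *
T=dict(np.load('pics/top0.npz'));S=dict(np.load('pics/scene0.npz'))
def px(x,y):
    o={(0,0):(190,210),(1,0):(350,175),(0,1):(180,175),(1,1):(320,248)}[(x//400,y//300)]
    return np.array([(x%400)/4-.375+o[0],(y%300)/4-.375+o[1]])
for n,a,b in [('hole',(64,122),(134,362)),('pl',(537,144),(559,404)),('pm',(595,152),(602,447)),('pr',(652,160),(645,490)),('screwBL',(479,197),(474,401)),('screwTR',(709,107),(736,496)),('screwBR',(697,227),(638,570))]:
    z=.016 if n=='hole' else .014
    print(n,tri(T,px(*a),S,px(*b)),ray(T,*px(*a),z)[:2],ray(S,*px(*b),z)[:2])
print('bar corners top',[ray(T,*px(*p),.016)[:2].round(4) for p in [(58,103),(47,135),(330,150),(324,183)]])
print('bar corners scene',[ray(S,*px(*p),.016)[:2].round(4) for p in [(140,352),(118,362),(283,520),(255,540)]])
print('plate mat',[ray(T,*px(*p),.002)[:2].round(4) for p in [(462,47),(740,86),(720,263),(442,224)]])
o=readout.observe();print(np.degrees(o['orientation']))
E
```

```text
hole [0.46219731 0.31079448 0.01354524] [0.46114424 0.31106374] [0.4617571  0.30817435]
pl [ 0.54244169 -0.18443593  0.01016505] [ 0.54122597 -0.18292237] [ 0.54101006 -0.18623656]
pm [ 0.5364982  -0.22445129  0.01051075] [ 0.53547571 -0.22301743] [ 0.53515007 -0.22591832]
pr [ 0.53038129 -0.26338172  0.01169601] [ 0.52973425 -0.26237669] [ 0.52948843 -0.26425694]
screwBL [ 0.50591537 -0.1435266   0.00897725] [ 0.50445526 -0.14171018] [ 0.50419564 -0.14609217]
screwTR [ 0.56784942 -0.30527413  0.00960584] [ 0.56666301 -0.3033558 ] [ 0.56583171 -0.30665772]
screwBR [ 0.48406871 -0.29376862  0.00961262] [ 0.48306063 -0.29180967] [ 0.4824832  -0.29527594]
bar corners top [array([0.4743, 0.3154]), array([0.4522, 0.3227]), array([0.4412, 0.1278]), array([0.4186, 0.132 ])]
bar corners scene [array([0.4714, 0.3129]), array([0.4534, 0.3167]), array([0.4392, 0.1184]), array([0.4138, 0.1191])]
plate mat [array([ 0.6116, -0.1347]), array([ 0.583 , -0.3295]), array([ 0.4587, -0.3105]), array([ 0.4867, -0.1177])]
[-1.79900980e+02 -3.23412342e-03  1.63681253e+02]
```

Units first: shifts go in shares of 600 mm and turns go in shares of 360 degrees. So -0.3656 m / 0.6 = -0.6093, -0.261 m / 0.6 = -0.435, 83.65 degrees / 360 = 0.2324.

>>> move_arm --steps '[[[1, -0.05, -0.0333, 0.0167, 0.0222], [1, -0.1083, -0.0783, 0.0333, 0.0444], [1, -0.1667, -0.1183, 0.05, 0.0667], [1, -0.225, -0.16, 0.0667, 0.0889], [1, -0.2833, -0.2017, 0.0833, 0.1111], [1, -0.3417, -0.2433, 0.1, 0.1333], [1, -0.4, -0.285, 0.1167, 0.1556], [1, -0.4583, -0.3267, 0.1333, 0.1778], [1, -0.5167, -0.3683, 0.15, 0.2], [1, -0.5667, -0.405, 0.1667, 0.2194], [1, -0.6093, -0.435, 0.1833, 0.2324], [1, -0.6093, -0.435, 0.1833, 0.2324]]]'

```text
time_s: 1.3
position: [0.4469, 0.2194, 0.1189]
orientation: [-3.139, 0.003, 1.391]
force: [-0.4, 0.2, 0.3]
finger_gap: 0.0856
finger_force: 0.0
```

Converted, 0.116 m / 0.6 = 0.1933, 0.11 m / 0.6 = 0.1833.

>>> move_arm --steps '[[[1, 0, 0, 0.05, 0], [1, 0, 0, 0.1, 0], [1, 0, 0, 0.1417, 0], [1, 0, 0, 0.1667, 0], [1, 0, 0, 0.1833, 0], [1, 0, 0, 0.1933, 0], [1, 0, 0, 0.1933, 0], [-0.2, 0, 0, 0.1933, 0], [-0.6, 0, 0, 0.1933, 0], [-1, 0, 0, 0.1933, 0], [-1, 0, 0, 0.1933, 0], [-1, 0, 0, 0.1933, 0]]]' --newtons 35

```text
time_s: 2.5
position: [0.4465, 0.2227, 0.0059]
orientation: [3.141, -0.001, 1.397]
force: [-0.0, -1.3, 2.4]
finger_gap: 0.0232
finger_force: 34.9
```

>>> move_arm --steps '[[[-1, 0, 0, 0, 0], [-1, 0, 0, -0.0167, 0], [-1, 0, 0, -0.05, 0], [-1, 0, 0, -0.1, 0], [-1, 0, 0, -0.15, 0], [-1, 0, 0, -0.1833, 0], [-1, 0, 0, -0.2, 0], [-1, 0, 0, -0.2, 0]]]'

```text
time_s: 3.3
position: [0.4467, 0.2229, 0.1267]
orientation: [3.14, -0.001, 1.397]
force: [0.4, 0.7, -2.3]
finger_gap: 0.023
finger_force: 34.7
```

```bash
python3 - <<'E'
from h import *
T=snap('top','top1');S=snap('scene','scene1');o=readout.observe();print(o['position'],o['finger_gap'],o['force'],o['orientation'])
def c(i,s):
    u,v=proj(s,o['position']).astype(int);x,y=u-50,v-37;print(x,y); return cv2.resize(i[y:y+75,x:x+100],(400,300),interpolation=cv2.INTER_CUBIC)
cv2.imwrite('pics/c1.png',np.hstack([c(T['pixels'],T),c(S['pixels'],S)]))
E
```

```text
[0.44560745 0.22241934 0.12399626] 0.02298937572091145 [ 0.08669806 -0.04133798 -2.12945954] [-3.13997542e+00  1.04248437e-03  1.39682001e+00]
183 207
174 145
```

View pics/c1.png

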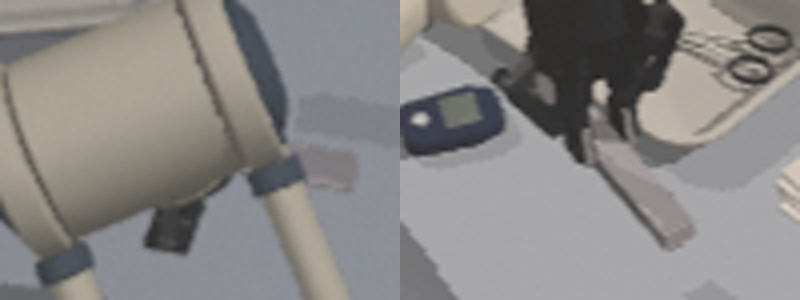

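The bar is held level, with its plain end visible at top tile (357,171) and scene tile (682,231).

```bash
python3 - <<'E'
from h import *
T=dict(np.load('pics/top1.npz'));S=dict(np.load('pics/scene1.npz'))
o=np.array([.4456,.2224])
for s,p in((T,(357/4-.375+183,171/4-.375+207)),(S,(282/4-.375+174,231/4-.375+145))):
  for z in(.128,.135):
    X=ray(s,*p,z)[:2];print(X,np.linalg.norm(X-o))
print(tri(T,(271.9,249.4),S,(244.1,202.4)))
E
```

```text
[0.43165659 0.12660061] 0.09680879390974775
[0.43144688 0.12648257] 0.09695599097454068
[0.43336782 0.12651002] 0.09666702464988225
[0.42955805 0.12153431] 0.10213339851534987
[0.4321354  0.12609188 0.12909976]
```

Converted, -0.4246 m / 0.6 = -0.7077, -0.05 m / 0.6 = -0.0833, -1.67 degrees / 360 = -0.0046.

>>> move_arm --steps '[[[-1, -0.0083, 0, -0.0333, 0], [-1, -0.05, 0.005, -0.0667, 0], [-1, -0.1167, 0.0133, -0.0833, 0], [-1, -0.1917, 0.025, -0.0833, 0], [-1, -0.2667, 0.0467, -0.0833, 0], [-1, -0.3333, 0.075, -0.0833, -0.0028], [-1, -0.4, 0.11, -0.0833, -0.0046], [-1, -0.475, 0.1467, -0.0833, -0.0046], [-1, -0.5417, 0.185, -0.0833, -0.0046], [-1, -0.6083, 0.2217, -0.0833, -0.0046], [-1, -0.6667, 0.2533, -0.0833, -0.0046], [-1, -0.7077, 0.2757, -0.0833, -0.0046]]]'

```text
time_s: 4.6
position: [0.535, -0.2266, 0.1723]
orientation: [-3.138, -0.001, 1.424]
force: [0.0, 0.7, -2.4]
finger_gap: 0.0227
finger_force: 34.9
```

Converted, 0.13 m / 0.6 = 0.2167, 0.125 m / 0.6 = 0.2083.

>>> move_arm --steps '[[[-1, 0, 0, 0, 0], [-1, 0, 0, 0.0333, 0], [-1, 0, 0, 0.0833, 0], [-1, 0, 0, 0.1333, 0], [-1, 0, 0, 0.1667, 0], [-1, 0, 0, 0.1917, 0], [-1, 0, 0, 0.2083, 0], [-1, 0, 0, 0.2167, 0], [-1, 0, 0, 0.2167, 0], [-1, 0, 0, 0.2167, 0]]]'

```text
time_s: 5.6
position: [0.5361, -0.2244, 0.0465]
orientation: [3.14, 0.001, 1.426]
force: [0.0, 0.2, -2.1]
finger_gap: 0.0225
finger_force: 35.0
```

```bash
python3 - <<'E'
from h import *
T=snap('top','top2');S=snap('scene','scene2');o=readout.observe();print(o['position'],o['finger_gap'],o['force'],o['orientation'])
def c(i,s):
    u,v=proj(s,o['position']).astype(int);x,y=u-50,v-37;print(x,y); return cv2.resize(i[y:y+75,x:x+100],(400,300),interpolation=cv2.INTER_CUBIC)
cv2.imwrite('pics/c2.png',np.hstack([c(T['pixels'],T),c(S['pixels'],S)]))
E
```

```text
[ 0.53621645 -0.22451327  0.04665512] 0.023021216353280683 [-0.33826919  0.32548983 -2.34790146] [3.13948277e+00 6.60186842e-04 1.42591984e+00]
351 174
321 239
```

View pics/c2.png

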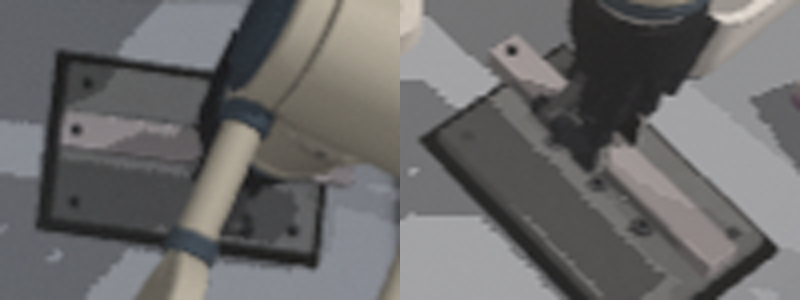

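The bar is above the plate, with its hole at top tile (76,130) and scene tile (512,50). I'll check alignment with the row, as pixels biased the same way as the plug readings.

```bash
python3 - <<'E'
from h import *
T=dict(np.load('pics/top2.npz'));S=dict(np.load('pics/scene2.npz'))
h1=(76/4-.375+351,130/4-.375+174);h2=(112/4-.375+321,50/4-.375+239)
c=np.array([.53621,-.22451])
print(tri(T,h1,S,h2))
for s,h in((T,h1),(S,h2)):
  for z in(.054,.058):
    d=ray(s,*h,z)[:2]-c; print(ray(s,*h,z)[:2],np.linalg.norm(d),np.arctan2(d[0],d[1]))
E
```

```text
[ 0.54994616 -0.13656755  0.05463534]
[ 0.5491158  -0.13593891] 0.08950640888006833 0.14469291519021274
[ 0.5486293  -0.13516708] 0.09020197954497408 0.13812201923277387
[ 0.55128116 -0.13686581] 0.08893055406799395 0.17029302360732765
[ 0.54880276 -0.13848247] 0.08694431656435109 0.1453483282947477
```

>>> move_arm --steps '[[[-1, 0, 0, 0.0133, 0], [-1, 0, 0, 0.0233, 0], [-1, 0, 0, 0.03, 0], [-1, 0, 0, 0.0317, 0], [-1, 0, 0, 0.0333, 0], [-1, 0, 0, 0.0333, 0]]]'

```text
time_s: 6.3
position: [0.5355, -0.2242, 0.0252]
orientation: [-3.142, -0.0, 1.426]
force: [0.4, 0.5, -1.8]
finger_gap: 0.0229
finger_force: 35.0
```

Converted, 0.002 m / 0.6 = 0.0033, 0.001 m / 0.6 = 0.0017.

>>> move_arm --steps '[[[-1, 0, 0, 0.0017, 0], [-1, 0, 0, 0.0017, 0], [-1, 0, 0, 0.0033, 0], [-1, 0, 0, 0.0033, 0]]]'

```text
time_s: 6.7
position: [0.5355, -0.2242, 0.0232]
orientation: [-3.142, -0.0, 1.426]
force: [-1.0, 0.0, -3.3]
finger_gap: 0.0229
finger_force: 35.0
```

>>> move_arm --steps '[[[-1, 0, 0, 0.0008, 0], [-1, 0, 0, 0.0008, 0], [-1, 0, 0, 0.0017, 0], [-1, 0, 0, 0.0017, 0]]]'

```text
time_s: 7.1
position: [0.5356, -0.2242, 0.0226]
orientation: [3.141, 0.0, 1.426]
force: [-0.9, 0.3, 0.2]
finger_gap: 0.0229
finger_force: 35.3
```

Converted, -0.06 m / 0.6 = -0.1, -0.05 m / 0.6 = -0.0833.

>>> move_arm --steps '[[[-0.3, 0, 0, 0, 0], [-0.1, 0, 0, 0, 0], [0.1, 0, 0, 0, 0], [0.3, 0, 0, 0, 0], [0.3, 0, 0, 0, 0], [0.3, 0, 0, -0.0167, 0], [0.3, 0, 0, -0.05, 0], [0.3, 0, 0, -0.0833, 0], [0, 0, 0, -0.1, 0], [-0.5, 0, 0, -0.1, 0], [-1, 0, 0, -0.1, 0], [-1, 0, 0, -0.1, 0]]]'

```text
time_s: 8.3
position: [0.5349, -0.2239, 0.0809]
orientation: [-3.14, -0.001, 1.426]
force: [1.0, -0.5, 1.1]
finger_gap: 0.0003
finger_force: 0.0
```

```bash
python3 - <<'E'
from h import *
T=snap('top','top3');S=snap('scene','scene3');o=readout.observe();print(o['position'],o['finger_gap'],o['force'],o['orientation'])
def c(i,s):
    u,v=proj(s,[.536,-.2243,.02]).astype(int);x,y=u-50,v-37;print(x,y); return cv2.resize(i[y:y+75,x:x+100],(400,300),interpolation=cv2.INTER_CUBIC)
cv2.imwrite('pics/c3.png',np.hstack([c(T['pixels'],T),c(S['pixels'],S)]))
E
```

```text
[ 0.5349402  -0.22391857  0.08091477] -0.0002010529667482074 [ 0.42341704  0.36264273 -0.80936692] [-3.13950062e+00 -6.31040987e-04  1.42596120e+00]
349 175
320 245
```

View pics/c3.png

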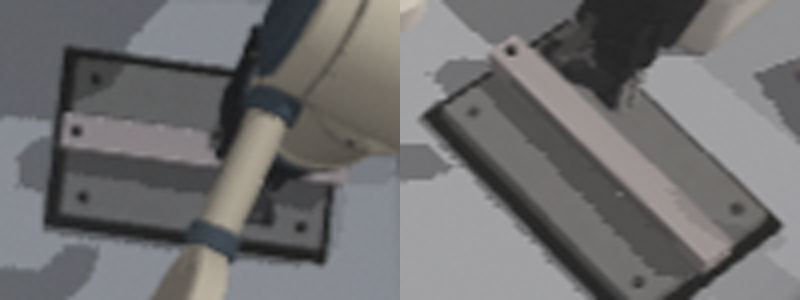

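Converted, 0.08 m / 0.6 = 0.1333, 0.05 m / 0.6 = 0.0833.

>>> move_arm --steps '[[[-1, 0.0333, 0, 0, 0], [-1, 0.0833, 0, 0, 0], [-1, 0.125, 0, 0.0167, 0], [-1, 0.1333, 0, 0.0333, 0], [-1, 0.1333, 0, 0.05, 0], [-1, 0.1333, 0, 0.0617, 0], [-1, 0.1333, 0, 0.0683, 0], [-1, 0.1333, 0, 0.0717, 0], [-1, 0.1333, 0, 0.0717, 0], [-1, 0.1333, 0, 0.0717, 0]]]'

```text
time_s: 9.4
position: [0.5472, -0.1455, 0.0397]
orientation: [3.141, 0.0, 1.425]
force: [0.0, -0.1, 0.3]
finger_gap: -0.0
finger_force: 0.0
```

Converted, 0.0025 m / 0.6 = 0.0042, 0.002 m / 0.6 = 0.0033.

>>> move_arm --steps '[[[-1, 0, 0, 0.0008, 0], [-1, 0, 0, 0.0017, 0], [-1, 0, 0, 0.0025, 0], [-1, 0, 0, 0.0033, 0], [-1, 0, 0, 0.0042, 0], [-1, 0, 0, 0.0042, 0]]]'

```text
time_s: 10.0
position: [0.547, -0.145, 0.0366]
orientation: [-3.141, -0.0, 1.426]
force: [0.2, 1.1, 0.5]
finger_gap: 0.0
finger_force: 0.0
```

Converted, 0.001 m / 0.6 = 0.0017, 0.0005 m / 0.6 = 0.0008.

>>> move_arm --steps '[[[-1, 0, 0, 0.0008, 0], [-1, 0, 0, 0.0017, 0], [-1, 0, 0, 0.0017, 0]]]'

```text
time_s: 10.3
position: [0.547, -0.145, 0.0357]
orientation: [-3.141, -0.0, 1.426]
force: [0.7, 0.4, -0.4]
finger_gap: -0.0001
finger_force: 0.0
```

Converted, 0.001 m / 0.6 = 0.0017, 0.0005 m / 0.6 = 0.0008.

>>> move_arm --steps '[[[-1, 0, 0, 0.0008, 0], [-1, 0, 0, 0.0017, 0], [-1, 0, 0, 0.0017, 0]]]'

```text
time_s: 10.6
position: [0.547, -0.145, 0.0347]
orientation: [-3.141, -0.0, 1.426]
force: [0.4, -0.8, -0.3]
finger_gap: 0.0
finger_force: 0.0
```

Converted, 0.001 m / 0.6 = 0.0017, 0.0005 m / 0.6 = 0.0008.

>>> move_arm --steps '[[[-1, 0, 0, 0.0008, 0], [-1, 0, 0, 0.0017, 0], [-1, 0, 0, 0.0017, 0]]]'

```text
time_s: 10.9
position: [0.547, -0.145, 0.0337]
orientation: [-3.141, -0.0, 1.426]
force: [0.7, -0.2, 0.3]
finger_gap: -0.0001
finger_force: 0.0
```

Converted, 0.001 m / 0.6 = 0.0017, 0.0005 m / 0.6 = 0.0008.

>>> move_arm --steps '[[[-1, 0, 0, 0.0008, 0], [-1, 0, 0, 0.0017, 0], [-1, 0, 0, 0.0017, 0]]]'

```text
time_s: 11.2
position: [0.547, -0.145, 0.0327]
orientation: [-3.141, -0.0, 1.426]
force: [-0.1, 0.6, 0.8]
finger_gap: 0.0002
finger_force: 0.0
```

Converted, 0.001 m / 0.6 = 0.0017, 0.0005 m / 0.6 = 0.0008.

>>> move_arm --steps '[[[-1, 0, 0, 0.0008, 0], [-1, 0, 0, 0.0017, 0], [-1, 0, 0, 0.0017, 0]]]'

```text
time_s: 11.5
position: [0.547, -0.145, 0.0317]
orientation: [-3.141, -0.0, 1.426]
force: [0.5, 0.5, -0.2]
finger_gap: 0.0001
finger_force: 0.0
```

Converted, 0.001 m / 0.6 = 0.0017, 0.0005 m / 0.6 = 0.0008.

>>> move_arm --steps '[[[-1, 0, 0, 0.0008, 0], [-1, 0, 0, 0.0017, 0], [-1, 0, 0, 0.0017, 0]]]'

```text
time_s: 11.8
position: [0.547, -0.145, 0.0307]
orientation: [-3.141, -0.0, 1.426]
force: [-0.7, 0.6, 0.1]
finger_gap: -0.0003
finger_force: 0.0
```

Converted, 0.0005 m / 0.6 = 0.0008, 0.0003 m / 0.6 = 0.0005.

>>> move_arm --steps '[[[-1, 0, 0, 0.0005, 0], [-1, 0, 0, 0.0008, 0], [-1, 0, 0, 0.0008, 0]]]'

```text
time_s: 12.1
position: [0.5471, -0.1451, 0.0304]
orientation: [3.141, 0.0, 1.426]
force: [-0.1, -0.3, 1.2]
finger_gap: -0.0001
finger_force: 0.4
```

>>> move_arm --steps '[[[-1, 0, 0, 0.0007, 0], [-1, 0, 0, 0.0007, 0], [-1, 0, 0, 0.0007, 0]]]'

```text
time_s: 12.4
position: [0.5472, -0.145, 0.0303]
orientation: [3.141, 0.0, 1.426]
force: [-1.8, 1.0, 4.9]
finger_gap: 0.0001
finger_force: 2.0
```

Converted, 0.0004 m / 0.6 = 0.0007.

>>> move_arm --steps '[[[-1, 0, 0, 0.0007, 0], [-1, 0, 0, 0.0007, 0], [-1, 0, 0, 0.0007, 0]]]'

```text
time_s: 12.7
position: [0.5472, -0.1451, 0.0303]
orientation: [3.141, 0.0, 1.426]
force: [-3.3, 1.2, 5.5]
finger_gap: 0.0003
finger_force: 3.1
```

>>> move_arm --steps '[[[-1, 0, 0, -0.0067, 0], [-1, 0, 0, -0.025, 0], [-1, -0.0333, 0, -0.0333, 0], [-1, -0.1, 0, -0.0333, 0], [-1, -0.1667, 0, -0.0333, 0], [-1, -0.225, 0, -0.0333, 0], [-1, -0.2583, 0, -0.0333, 0], [-1, -0.2667, 0, -0.0283, 0], [-1, -0.2667, 0, -0.02, 0], [-1, -0.2667, 0, -0.0142, 0], [-1, -0.2667, 0, -0.0142, 0], [-1, -0.2667, 0, -0.0142, 0]]]'

```text
time_s: 13.9
position: [0.5242, -0.3022, 0.0378]
orientation: [-3.141, -0.0, 1.427]
force: [-0.6, -0.1, 0.4]
finger_gap: 0.0002
finger_force: 0.0
```

Converted, 0.001 m / 0.6 = 0.0017, 0.0005 m / 0.6 = 0.0008.

>>> move_arm --steps '[[[-1, 0, 0, 0.0008, 0], [-1, 0, 0, 0.0017, 0], [-1, 0, 0, 0.0017, 0]]]'

```text
time_s: 14.2
position: [0.5241, -0.3032, 0.0371]
orientation: [3.141, 0.0, 1.426]
force: [-0.1, -0.6, -0.3]
finger_gap: 0.0002
finger_force: 0.0
```

>>> move_arm --steps '[[[-1, 0, 0, 0.0008, 0], [-1, 0, 0, 0.0017, 0], [-1, 0, 0, 0.0017, 0]]]'

```text
time_s: 14.5
position: [0.5239, -0.3034, 0.0359]
orientation: [-3.141, -0.0, 1.426]
force: [-1.2, -0.6, -0.2]
finger_gap: -0.0001
finger_force: 0.0
```

Converted, 0.001 m / 0.6 = 0.0017, 0.0005 m / 0.6 = 0.0008.

>>> move_arm --steps '[[[-1, 0, 0, 0.0008, 0], [-1, 0, 0, 0.0017, 0], [-1, 0, 0, 0.0017, 0]]]'

```text
time_s: 14.8
position: [0.5239, -0.3033, 0.0349]
orientation: [-3.141, -0.0, 1.426]
force: [-0.7, -0.4, 0.0]
finger_gap: -0.0
finger_force: 0.0
```

Converted, 0.0005 m / 0.6 = 0.0008.

>>> move_arm --steps '[[[-1, 0, 0, 0.0008, 0], [-1, 0, 0, 0.0008, 0], [-1, 0, 0, 0.0008, 0]]]'

```text
time_s: 15.1
position: [0.524, -0.3033, 0.0345]
orientation: [3.142, -0.0, 1.426]
force: [0.5, 0.1, 0.1]
finger_gap: -0.0001
finger_force: 0.0
```

Converted, 0.0005 m / 0.6 = 0.0008.

>>> move_arm --steps '[[[-1, 0, 0, 0.0008, 0], [-1, 0, 0, 0.0008, 0], [-1, 0, 0, 0.0008, 0]]]'

```text
time_s: 15.4
position: [0.524, -0.3034, 0.0341]
orientation: [3.141, 0.0, 1.426]
force: [0.1, -0.1, 0.7]
finger_gap: -0.0001
finger_force: 0.4
```

Converted, 0.0005 m / 0.6 = 0.0008.

>>> move_arm --steps '[[[-1, 0, 0, 0.0008, 0], [-1, 0, 0, 0.0008, 0], [-1, 0, 0, 0.0008, 0]]]'

```text
time_s: 15.7
position: [0.5241, -0.3035, 0.0337]
orientation: [3.141, 0.0, 1.426]
force: [0.4, -0.4, 1.1]
finger_gap: -0.0003
finger_force: 0.9
```

Converted, 0.0005 m / 0.6 = 0.0008.

>>> move_arm --steps '[[[-1, 0, 0, 0.0008, 0], [-1, 0, 0, 0.0008, 0], [-1, 0, 0, 0.0008, 0]]]'

```text
time_s: 16.0
position: [0.524, -0.3037, 0.0332]
orientation: [3.141, 0.001, 1.426]
force: [-0.5, -1.7, 2.3]
finger_gap: -0.0001
finger_force: 1.2
```

Converted, 0.0005 m / 0.6 = 0.0008.

>>> move_arm --steps '[[[-1, 0, 0, 0.0008, 0], [-1, 0, 0, 0.0008, 0], [-1, 0, 0, 0.0008, 0]]]'

```text
time_s: 16.3
position: [0.5241, -0.3037, 0.0329]
orientation: [3.141, 0.001, 1.426]
force: [-0.6, -2.9, 4.1]
finger_gap: 0.0002
finger_force: 2.0
```

Converted, 0.0005 m / 0.6 = 0.0008.

>>> move_arm --steps '[[[-1, 0, 0, 0.0008, 0], [-1, 0, 0, 0.0008, 0], [-1, 0, 0, 0.0008, 0]]]'

```text
time_s: 16.6
position: [0.5241, -0.3038, 0.0324]
orientation: [3.141, 0.001, 1.426]
force: [-0.4, -5.4, 5.6]
finger_gap: -0.0
finger_force: 2.6
```

>>> move_arm --steps '[[[-1, 0, 0, 0.0008, 0], [-1, 0, 0, 0.0008, 0], [-1, 0, 0, 0.0008, 0]]]'

```text
time_s: 16.9
position: [0.5242, -0.3039, 0.032]
orientation: [3.141, 0.001, 1.426]
force: [-1.1, -4.8, 5.6]
finger_gap: 0.0002
finger_force: 2.7
```

Converted, 0.001 m / 0.6 = 0.0017, 0.0005 m / 0.6 = 0.0008.

>>> move_arm --steps '[[[-1, 0, 0, 0.0008, 0], [-1, 0, 0, 0.0017, 0], [-1, 0, 0, 0.0017, 0]]]'

```text
time_s: 17.2
position: [0.5242, -0.3042, 0.0311]
orientation: [3.14, 0.002, 1.426]
force: [-1.0, -4.9, 5.5]
finger_gap: -0.0
finger_force: 3.0
```

Converted, 0.001 m / 0.6 = 0.0017, 0.0005 m / 0.6 = 0.0008.

>>> move_arm --steps '[[[-1, 0, 0, 0.0008, 0], [-1, 0, 0, 0.0017, 0], [-1, 0, 0, 0.0017, 0]]]'

```text
time_s: 17.5
position: [0.5243, -0.3043, 0.0309]
orientation: [3.14, 0.002, 1.426]
force: [-3.1, -4.4, 8.3]
finger_gap: -0.0001
finger_force: 4.3
```

Converted, 0.0005 m / 0.6 = 0.0008.

>>> move_arm --steps '[[[-1, 0, 0, 0.0008, 0], [-1, 0, 0, 0.0008, 0], [-1, 0, 0, 0.0008, 0]]]'

```text
time_s: 17.8
position: [0.5244, -0.3043, 0.0308]
orientation: [3.14, 0.002, 1.426]
force: [-3.0, -4.2, 10.7]
finger_gap: 0.0003
finger_force: 5.2
```

Converted, 0.0005 m / 0.6 = 0.0008.

>>> move_arm --steps '[[[-1, 0, 0, 0.0008, 0], [-1, 0, 0, 0.0008, 0], [-1, 0, 0, 0.0008, 0]]]'

```text
time_s: 18.1
position: [0.5244, -0.3043, 0.0308]
orientation: [3.139, 0.002, 1.426]
force: [-3.5, -3.4, 12.4]
finger_gap: 0.0004
finger_force: 6.2
```

Converted, 0.08 m / 0.6 = 0.1333, -0.05 m / 0.6 = -0.0833.

>>> move_arm --steps '[[[-1, 0, 0, -0.005, 0], [-1, 0, 0, -0.025, 0], [-1, 0, 0, -0.0583, 0], [0.0, 0.0167, 0, -0.0833, 0], [0.5, 0.0667, 0, -0.0833, 0], [0.5, 0.1167, 0, -0.0833, 0], [0.5, 0.1333, 0, -0.0833, 0], [0.5, 0.1333, 0, -0.0833, 0], [0.5, 0.1333, 0, -0.0833, 0], [0.5, 0.1333, 0, -0.0833, 0]]]'

```text
time_s: 19.1
position: [0.5353, -0.225, 0.0784]
orientation: [-3.141, 0.0, 1.425]
force: [0.1, 0.4, 0.2]
finger_gap: 0.064
finger_force: 0.0
```

```bash
python3 - <<'E'
from h import *
T=snap('top','top4');S=snap('scene','scene4');o=readout.observe();print(o['position'],o['finger_gap'],o['orientation'],o['time_s'])
def c(i,s):
    u,v=proj(s,[.536,-.2243,.02]).astype(int);x,y=u-50,v-37;print(x,y); return cv2.resize(i[y:y+75,x:x+100],(400,300),interpolation=cv2.INTER_CUBIC)
a=np.hstack([c(T['pixels'],T),c(S['pixels'],S)])
b=cv2.resize(T['pixels'][230:300,90:345],(800,220),interpolation=cv2.INTER_CUBIC)
cv2.imwrite('pics/c4.png',np.vstack([a,b]))
E
```

```text
[ 0.53529999 -0.22505415  0.07834354] 0.06374781976210162 [-3.14130827e+00  6.04861378e-05  1.42476065e+00] 19.2
349 175
320 245
```

View pics/c4.png

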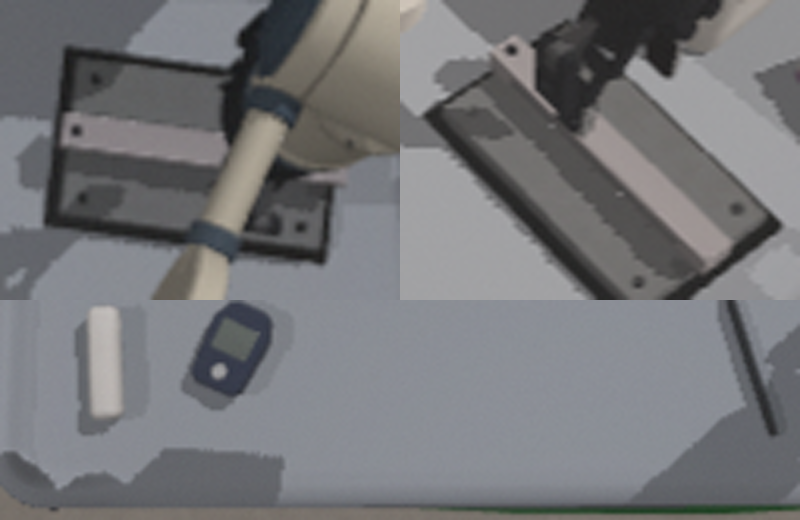

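Converted, 0.0565 m / 0.6 = 0.0942, 0.053 m / 0.6 = 0.0883.

>>> move_arm --steps '[[[0.5, 0, 0, 0.0167, 0], [0.5, 0, 0, 0.05, 0], [0.5, 0, 0, 0.075, 0], [0.5, 0, 0, 0.0883, 0], [0.5, 0, 0, 0.0942, 0], [0.5, 0, 0, 0.0942, 0], [0, 0, 0, 0.0942, 0], [-0.4, 0, 0, 0.0942, 0], [-1, 0, 0, 0.0942, 0], [-1, 0, 0, 0.0942, 0], [-1, 0, 0, 0.0942, 0]]]' --newtons 35

```text
time_s: 20.3
position: [0.5361, -0.2244, 0.023]
orientation: [3.14, 0.001, 1.426]
force: [0.2, 0.1, 3.8]
finger_gap: 0.0227
finger_force: 36.8
```

Converted, -0.15 m / 0.6 = -0.25, -0.145 m / 0.6 = -0.2417.

>>> move_arm --steps '[[[-1, 0, 0, -0.005, 0], [-1, 0, 0, -0.025, 0], [-1, 0, 0, -0.0667, 0], [-1, 0, 0, -0.1333, 0], [-1, 0, 0, -0.2, 0], [-1, 0, 0, -0.2417, 0], [-1, 0, 0, -0.25, 0], [-1, 0, 0, -0.25, 0]]]'

```text
time_s: 21.1
position: [0.5357, -0.2243, 0.1725]
orientation: [3.14, 0.0, 1.426]
force: [0.1, 0.4, -4.0]
finger_gap: 0.0225
finger_force: 36.1
```

Converted, 0.4292 m / 0.6 = 0.7153, -0.12 m / 0.6 = -0.2.

>>> move_arm --steps '[[[-1, 0.0417, -0.0217, 0, 0], [-1, 0.1, -0.055, 0, 0], [-1, 0.1667, -0.0917, 0, 0], [-1, 0.2333, -0.13, 0, 0], [-1, 0.3, -0.1667, 0, 0], [-1, 0.3667, -0.2, 0, 0], [-1, 0.4417, -0.2233, 0, 0], [-1, 0.5167, -0.24, 0, 0], [-1, 0.5917, -0.2483, 0, 0], [-1, 0.6583, -0.255, 0, 0], [-1, 0.7, -0.255, 0, 0], [-1, 0.7153, -0.255, 0, 0]]]'

```text
time_s: 22.3
position: [0.4447, 0.2245, 0.1687]
orientation: [-3.137, 0.002, 1.429]
force: [0.2, -0.5, -2.5]
finger_gap: 0.0229
finger_force: 36.1
```

Converted, 0.16 m / 0.6 = 0.2667, 0.158 m / 0.6 = 0.2633.

>>> move_arm --steps '[[[-1, 0, 0, 0.0333, 0], [-1, 0, 0, 0.1, 0], [-1, 0, 0, 0.1667, 0], [-1, 0, 0, 0.2167, 0], [-1, 0, 0, 0.2467, 0], [-1, 0, 0, 0.2633, 0], [-1, 0, 0, 0.2667, 0], [-1, 0, 0, 0.2667, 0]]]'

```text
time_s: 23.1
position: [0.4462, 0.2223, 0.0121]
orientation: [-3.141, 0.0, 1.426]
force: [1.3, -0.4, -1.8]
finger_gap: 0.0228
finger_force: 36.1
```

Converted, 0.002 m / 0.6 = 0.0033, 0.001 m / 0.6 = 0.0017.

>>> move_arm --steps '[[[-1, 0, 0, 0.0017, 0], [-1, 0, 0, 0.0033, 0], [-1, 0, 0, 0.0033, 0]]]'

```text
time_s: 23.4
position: [0.4464, 0.2228, 0.0107]
orientation: [3.141, -0.001, 1.426]
force: [-0.8, 1.0, -1.3]
finger_gap: 0.0229
finger_force: 36.1
```

>>> move_arm --steps '[[[-1, 0, 0, 0.0017, 0], [-1, 0, 0, 0.0033, 0], [-1, 0, 0, 0.0033, 0]]]'

```text
time_s: 23.7
position: [0.4463, 0.2226, 0.0082]
orientation: [3.141, -0.0, 1.426]
force: [0.3, -0.9, -0.8]
finger_gap: 0.023
finger_force: 36.2
```

Converted, 0.001 m / 0.6 = 0.0017, 0.0005 m / 0.6 = 0.0008.

>>> move_arm --steps '[[[-1, 0, 0, 0.0008, 0], [-1, 0, 0, 0.0017, 0], [-1, 0, 0, 0.0017, 0]]]'

```text
time_s: 24.0
position: [0.4462, 0.2226, 0.0072]
orientation: [3.141, -0.0, 1.426]
force: [-0.9, -1.4, 0.5]
finger_gap: 0.0227
finger_force: 36.4
```

Converted, -0.163 m / 0.6 = -0.2717, -0.16 m / 0.6 = -0.2667.

>>> move_arm --steps '[[[-0.3, 0, 0, 0, 0], [0, 0, 0, 0, 0], [0.2, 0, 0, 0, 0], [0.3, 0, 0, 0, 0], [0.3, 0, 0, -0.0083, 0], [0.3, 0, 0, -0.0333, 0], [0.3, 0, 0, -0.1, 0], [0.0, 0, 0, -0.1667, 0], [-0.5, 0, 0, -0.2333, 0], [-1, 0, 0, -0.2667, 0], [-1, 0, 0, -0.2717, 0], [-1, 0, 0, -0.2717, 0]]]'

```text
time_s: 25.2
position: [0.4463, 0.2227, 0.1708]
orientation: [3.14, -0.001, 1.426]
force: [0.6, 0.1, -1.2]
finger_gap: -0.0001
finger_force: 0.0
```

```bash
python3 - <<'E'
from h import *
o=readout.observe();print(o['position'],o['orientation'],o['time_s'])
E
```

```text
[0.44630031 0.22271205 0.17083689] [ 3.14013981e+00 -8.49304273e-04  1.42600924e+00] 25.2
```

Converted, -0.4694 m / 0.6 = -0.7823, 0.153 m / 0.6 = 0.255.

>>> move_arm --steps '[[[-1, -0.0667, 0.0033, 0, 0], [-1, -0.1417, 0.01, 0, 0], [-1, -0.2167, 0.025, 0, 0], [-1, -0.2917, 0.05, 0, 0], [-1, -0.3667, 0.08, 0, 0], [-1, -0.4417, 0.1117, 0, 0], [-1, -0.5083, 0.1467, 0, 0], [-1, -0.575, 0.1783, 0, 0], [-1, -0.6417, 0.2083, 0.0333, 0], [-1, -0.7, 0.2333, 0.0833, 0], [-1, -0.75, 0.25, 0.1333, 0], [-1, -0.7823, 0.255, 0.1667, 0]]]'

```text
time_s: 26.4
position: [0.5277, -0.2652, 0.0643]
orientation: [-3.135, -0.002, 1.424]
force: [-0.9, -0.1, 0.3]
finger_gap: 0.0002
finger_force: 0.0
```

Converted, 0.05 m / 0.6 = 0.0833, 0.045 m / 0.6 = 0.075.

>>> move_arm --steps '[[[-1, 0, 0, 0.0333, 0], [-1, 0, 0, 0.0583, 0], [-1, 0, 0, 0.075, 0], [-1, 0, 0, 0.0833, 0], [-1, 0, 0, 0.0833, 0], [-1, 0, 0, 0.0833, 0]]]'

```text
time_s: 27.0
position: [0.5303, -0.2638, 0.0211]
orientation: [3.14, 0.001, 1.427]
force: [-0.4, -0.7, 0.4]
finger_gap: 0.0001
finger_force: 0.0
```

```bash
python3 - <<'E'
from h import *
T=snap('top','top5');S=snap('scene','scene5');o=readout.observe();print(o['position'],o['finger_gap'],o['orientation'],o['time_s'],o['force'])
def c(i,s):
    u,v=proj(s,[.533,-.245,.014]).astype(int);x,y=u-50,v-37;print(x,y); return cv2.resize(i[y:y+75,x:x+100],(400,300),interpolation=cv2.INTER_CUBIC)
a=np.hstack([c(T['pixels'],T),c(S['pixels'],S)])
b=np.hstack([cv2.resize(i[y:y+75,x:x+100],(400,300),interpolation=cv2.INTER_CUBIC) for i,x,y in((T['pixels'],190,210),(S['pixels'],180,175))])
cv2.imwrite('pics/c5.png',np.vstack([a,b]))
E
```

```text
[ 0.53046576 -0.2640876   0.02137952] -0.00021762042952604333 [3.13949683e+00 8.91137758e-04 1.42643393e+00] 27.1 [-0.30953763  0.69466643  0.35218382]
356 176
325 252
```

View pics/c5.png

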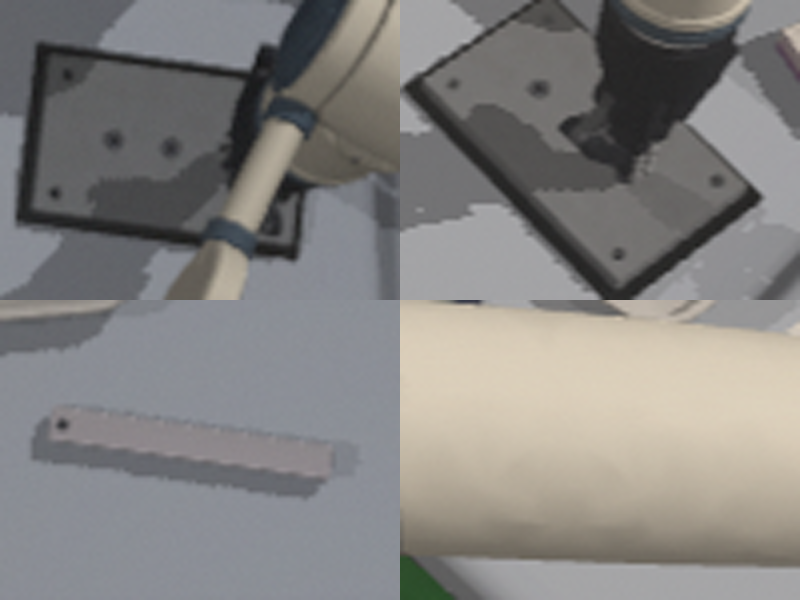

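The tips (scene tile (625,180)) stand over the right plug. The bar lies aside at bottom left. Now I'll push the plug.

Converted, 0.004 m / 0.6 = 0.0067, 0.0035 m / 0.6 = 0.0058.

>>> move_arm --steps '[[[-1, 0, 0, 0.0017, 0], [-1, 0, 0, 0.0033, 0], [-1, 0, 0, 0.005, 0], [-1, 0, 0, 0.0058, 0], [-1, 0, 0, 0.0067, 0], [-1, 0, 0, 0.0067, 0]]]'

```text
time_s: 27.7
position: [0.5299, -0.264, 0.017]
orientation: [3.141, 0.0, 1.426]
force: [-2.7, 1.7, 5.9]
finger_gap: 0.0001
finger_force: 2.8
```

Converted, 0.001 m / 0.6 = 0.0017, 0.0005 m / 0.6 = 0.0008.

>>> move_arm --steps '[[[-1, 0, 0, 0.0008, 0], [-1, 0, 0, 0.0017, 0], [-1, 0, 0, 0.0017, 0]]]'

```text
time_s: 28.0
position: [0.5299, -0.2641, 0.0169]
orientation: [3.141, 0.0, 1.426]
force: [-3.9, 2.7, 9.9]
finger_gap: 0.0002
finger_force: 5.0
```

Converted, 0.001 m / 0.6 = 0.0017, 0.0005 m / 0.6 = 0.0008.

>>> move_arm --steps '[[[-1, 0, 0, 0.0008, 0], [-1, 0, 0, 0.0017, 0], [-1, 0, 0, 0.0017, 0]]]'

```text
time_s: 28.3
position: [0.53, -0.2641, 0.0169]
orientation: [3.141, 0.0, 1.426]
force: [-6.5, 3.5, 14.4]
finger_gap: 0.0001
finger_force: 7.2
```

Converted, 0.001 m / 0.6 = 0.0017, 0.0005 m / 0.6 = 0.0008.

>>> move_arm --steps '[[[-1, 0, 0, 0.0008, 0], [-1, 0, 0, 0.0017, 0], [-1, 0, 0, 0.0017, 0]]]'

```text
time_s: 28.6
position: [0.53, -0.2641, 0.0165]
orientation: [3.14, 0.001, 1.426]
force: [-7.2, 4.3, 16.9]
finger_gap: 0.0004
finger_force: 8.6
```

Converted, 0.001 m / 0.6 = 0.0017, 0.0005 m / 0.6 = 0.0008.

>>> move_arm --steps '[[[-1, 0, 0, 0.0008, 0], [-1, 0, 0, 0.0017, 0], [-1, 0, 0, 0.0017, 0]]]'

```text
time_s: 28.9
position: [0.53, -0.2641, 0.0155]
orientation: [3.14, 0.001, 1.426]
force: [-7.2, 3.8, 16.8]
finger_gap: -0.0002
finger_force: 8.7
```

Converted, 0.001 m / 0.6 = 0.0017, 0.0005 m / 0.6 = 0.0008.

>>> move_arm --steps '[[[-1, 0, 0, 0.0008, 0], [-1, 0, 0, 0.0017, 0], [-1, 0, 0, 0.0017, 0]]]'

```text
time_s: 29.2
position: [0.53, -0.2641, 0.0145]
orientation: [3.14, 0.001, 1.426]
force: [-8.8, 4.8, 17.6]
finger_gap: -0.0001
finger_force: 8.7
```

Converted, 0.001 m / 0.6 = 0.0017, 0.0005 m / 0.6 = 0.0008.

>>> move_arm --steps '[[[-1, 0, 0, 0.0008, 0], [-1, 0, 0, 0.0017, 0], [-1, 0, 0, 0.0017, 0]]]'

```text
time_s: 29.5
position: [0.53, -0.2641, 0.014]
orientation: [3.14, 0.001, 1.426]
force: [-9.7, 5.6, 20.0]
finger_gap: 0.0002
finger_force: 10.0
```

Converted, 0.001 m / 0.6 = 0.0017, 0.0005 m / 0.6 = 0.0008.

>>> move_arm --steps '[[[-1, 0, 0, 0.0008, 0], [-1, 0, 0, 0.0017, 0], [-1, 0, 0, 0.0017, 0]]]'

```text
time_s: 29.8
position: [0.53, -0.2641, 0.014]
orientation: [3.14, 0.001, 1.426]
force: [-11.9, 5.8, 24.5]
finger_gap: -0.0
finger_force: 12.3
```

Converted, 0.0007 m / 0.6 = 0.0012, 0.0004 m / 0.6 = 0.0007.

>>> move_arm --steps '[[[-1, 0, 0, 0.0007, 0], [-1, 0, 0, 0.0012, 0], [-1, 0, 0, 0.0012, 0]]]'

```text
time_s: 30.1
position: [0.5301, -0.2641, 0.014]
orientation: [3.14, 0.001, 1.426]
force: [-12.9, 7.8, 27.2]
finger_gap: -0.0002
finger_force: 13.9
```

Converted, 0.295 m / 0.6 = 0.4917, 0.17 m / 0.6 = 0.2833.

>>> move_arm --steps '[[[-1, 0, 0, -0.005, 0], [-1, 0, 0, -0.025, 0], [-1, 0, 0, -0.075, 0], [-1, 0.0083, 0, -0.15, 0], [-1, 0.0333, -0.0167, -0.2167, 0], [-1, 0.0833, -0.0417, -0.2667, 0], [-1, 0.15, -0.075, -0.275, 0], [-1, 0.2167, -0.1083, -0.275, 0], [-1, 0.2833, -0.1433, -0.275, 0], [-1, 0.35, -0.1767, -0.275, 0], [-1, 0.4167, -0.2083, -0.275, 0], [0, 0.4917, -0.2267, -0.275, 0]]]'

```text
time_s: 31.3
position: [0.4367, 0.0488, 0.1738]
orientation: [3.14, 0.0, 1.425]
force: [0.7, 1.4, -0.1]
finger_gap: 0.0133
finger_force: 0.0
```

Converted, 0.1744 m / 0.6 = 0.2907, 0.16 m / 0.6 = 0.2667.

>>> move_arm --steps '[[[0.3, 0.075, -0.0133, 0, 0], [0.5, 0.15, -0.0233, 0, 0], [0.5, 0.2167, -0.0283, 0, 0], [0.5, 0.2667, -0.0283, 0, 0], [0.5, 0.2907, -0.0283, 0, 0], [0.5, 0.2907, -0.0283, 0, 0], [0.5, 0.2907, -0.0283, 0, 0], [0.5, 0.2907, -0.0283, 0, 0]]]'

```text
time_s: 32.1
position: [0.4462, 0.2213, 0.1734]
orientation: [3.141, 0.001, 1.424]
force: [0.7, -0.1, 0.8]
finger_gap: 0.0641
finger_force: 0.0
```

```bash
python3 - <<'E'
from h import *
T=snap('top','top6');S=snap('scene','scene6');o=readout.observe();print(o['position'],o['finger_gap'],o['orientation'],o['time_s'],o['force'])
b=np.hstack([cv2.resize(i[y:y+75,x:x+100],(400,300),interpolation=cv2.INTER_CUBIC) for i,x,y in((T['pixels'],350,175),(S['pixels'],320,248))])
d=np.hstack([cv2.resize(i[y:y+75,x:x+100],(400,300),interpolation=cv2.INTER_CUBIC) for i,x,y in((T['pixels'],190,210),(S['pixels'],180,175))])
cv2.imwrite('pics/c6.png',np.vstack([b,d]))
E
```

```text
[0.44629165 0.22143193 0.17347413] 0.06401799133173022 [3.14121758e+00 8.43011314e-05 1.42416277e+00] 32.2 [-0.01447804  0.64240771  0.85577878]
```

View pics/c6.png

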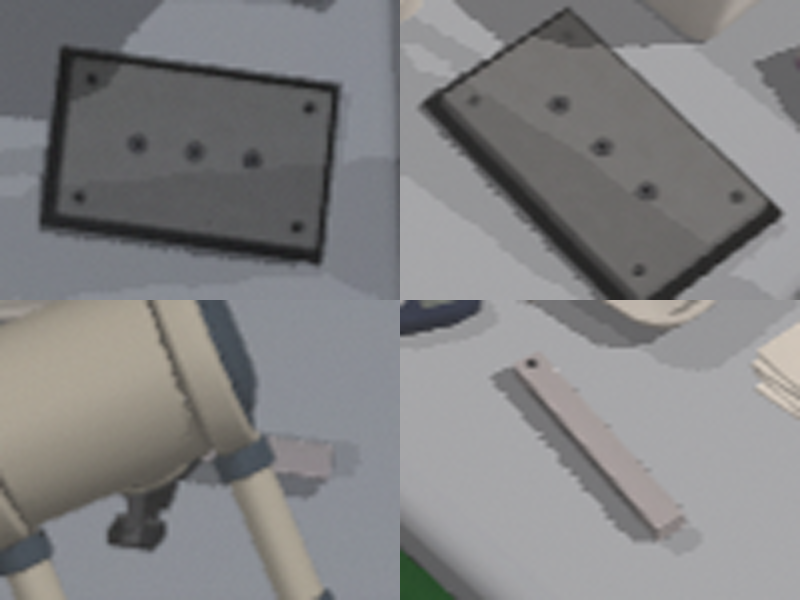

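The three plugs now look alike, and the bar lies at its aside spot (scene tile hole (531,363)). Next is regripping it.

Converted, 0.167 m / 0.6 = 0.2783, 0.001 m / 0.6 = 0.0017.

>>> move_arm --steps '[[[0.5, 0.0017, 0, 0.05, 0], [0.5, 0.0017, 0, 0.1167, 0], [0.5, 0.0017, 0, 0.1833, 0], [0.5, 0.0017, 0, 0.2333, 0], [0.5, 0.0017, 0, 0.2633, 0], [0.5, 0.0017, 0, 0.2783, 0], [0.5, 0.0017, 0, 0.2783, 0], [0, 0.0017, 0, 0.2783, 0], [-0.4, 0.0017, 0, 0.2783, 0], [-1, 0.0017, 0, 0.2783, 0], [-1, 0.0017, 0, 0.2783, 0], [-1, 0.0017, 0, 0.2783, 0]]]' --newtons 35

```text
time_s: 33.4
position: [0.4472, 0.224, 0.008]
orientation: [3.139, -0.001, 1.426]
force: [-0.8, 0.7, 5.1]
finger_gap: 0.0227
finger_force: 35.2
```

Converted, -0.167 m / 0.6 = -0.2783, 0.001 m / 0.6 = 0.0017.

>>> move_arm --steps '[[[-1, 0.0017, 0, -0.0083, 0], [-1, 0.0017, 0, -0.0333, 0], [-1, 0.0017, 0, -0.1, 0], [-1, 0.0017, 0, -0.1667, 0], [-1, 0.0017, 0, -0.2333, 0], [-1, 0.0017, 0, -0.2667, 0], [-1, 0.0017, 0, -0.2783, 0], [-1, 0.0017, 0, -0.2783, 0], [-1, 0.0017, 0, -0.2783, 0]]]'

```text
time_s: 34.3
position: [0.4457, 0.2243, 0.1716]
orientation: [-3.139, 0.001, 1.426]
force: [0.5, -0.2, -2.3]
finger_gap: 0.023
finger_force: 34.9
```

Converted, -0.4309 m / 0.6 = -0.7182, 0.1536 m / 0.6 = 0.256.

>>> move_arm --steps '[[[-1, -0.0333, 0.0017, 0, 0], [-1, -0.0917, 0.0067, 0, 0], [-1, -0.1667, 0.0167, 0, 0], [-1, -0.2417, 0.0333, 0, 0], [-1, -0.3083, 0.06, 0, 0], [-1, -0.375, 0.09, 0, 0], [-1, -0.4417, 0.1233, 0, 0], [-1, -0.5083, 0.1583, 0, 0], [-1, -0.575, 0.1917, 0, 0], [-1, -0.6417, 0.225, 0, 0], [-1, -0.6917, 0.2467, 0, 0], [-1, -0.7182, 0.256, 0, 0]]]'

```text
time_s: 35.5
position: [0.5354, -0.2263, 0.1701]
orientation: [-3.137, -0.001, 1.424]
force: [-0.1, 0.1, -2.6]
finger_gap: 0.0229
finger_force: 34.9
```

Converted, 0.143 m / 0.6 = 0.2383, 0.14 m / 0.6 = 0.2333.

>>> move_arm --steps '[[[-1, 0, 0, 0.0167, 0], [-1, 0, 0, 0.0667, 0], [-1, 0, 0, 0.1333, 0], [-1, 0, 0, 0.1833, 0], [-1, 0, 0, 0.2167, 0], [-1, 0, 0, 0.2333, 0], [-1, 0, 0, 0.2383, 0], [-1, 0, 0, 0.2383, 0], [-1, 0, 0, 0.2383, 0]]]'

```text
time_s: 36.4
position: [0.537, -0.224, 0.0319]
orientation: [3.139, 0.001, 1.426]
force: [-0.5, 0.0, -2.0]
finger_gap: 0.023
finger_force: 34.9
```

Converted, 0.006 m / 0.6 = 0.01, 0.005 m / 0.6 = 0.0083.

>>> move_arm --steps '[[[-1, 0, 0, 0.005, 0], [-1, 0, 0, 0.0083, 0], [-1, 0, 0, 0.01, 0], [-1, 0, 0, 0.01, 0]]]'

```text
time_s: 36.8
position: [0.5361, -0.224, 0.0241]
orientation: [-3.141, -0.0, 1.426]
force: [-0.9, -0.6, -2.6]
finger_gap: 0.0231
finger_force: 34.9
```

Converted, 0.001 m / 0.6 = 0.0017, 0.0005 m / 0.6 = 0.0008.

>>> move_arm --steps '[[[-1, 0, 0, 0.0008, 0], [-1, 0, 0, 0.0017, 0], [-1, 0, 0, 0.0017, 0]]]'

```text
time_s: 37.1
position: [0.5362, -0.224, 0.0232]
orientation: [-3.142, -0.0, 1.426]
force: [-0.2, 0.2, -2.9]
finger_gap: 0.0229
finger_force: 34.9
```

Converted, 0.001 m / 0.6 = 0.0017, 0.0005 m / 0.6 = 0.0008.

>>> move_arm --steps '[[[-1, 0, 0, 0.0008, 0], [-1, 0, 0, 0.0017, 0], [-1, 0, 0, 0.0017, 0]]]'

```text
time_s: 37.4
position: [0.5361, -0.224, 0.0222]
orientation: [-3.141, -0.0, 1.426]
force: [-0.1, -1.3, -2.5]
finger_gap: 0.0226
finger_force: 34.9
```

Converted, 0.001 m / 0.6 = 0.0017, 0.0005 m / 0.6 = 0.0008.

>>> move_arm --steps '[[[-1, 0, 0, 0.0008, 0], [-1, 0, 0, 0.0017, 0], [-1, 0, 0, 0.0017, 0]]]'

```text
time_s: 37.7
position: [0.5362, -0.224, 0.022]
orientation: [3.141, 0.0, 1.426]
force: [-2.9, 1.8, 3.7]
finger_gap: 0.0229
finger_force: 35.6
```

Converted, 0.0007 m / 0.6 = 0.0012, 0.0005 m / 0.6 = 0.0008.

>>> move_arm --steps '[[[-1, 0, 0, 0.0008, 0], [-1, 0, 0, 0.0012, 0], [-1, 0, 0, 0.0012, 0]]]'

```text
time_s: 38.0
position: [0.5362, -0.224, 0.022]
orientation: [3.141, 0.0, 1.426]
force: [-4.2, 1.9, 7.6]
finger_gap: 0.0228
finger_force: 36.0
```

Flat on the plate. Now I'll release, back off and check.

Converted, -0.16 m / 0.6 = -0.2667, -0.15 m / 0.6 = -0.25.

>>> move_arm --steps '[[[-1, 0, 0, -0.0013, 0], [-0.3, 0, 0, -0.0017, 0], [0, 0, 0, -0.0017, 0], [0.2, 0, 0, -0.0017, 0], [0.3, 0, 0, -0.0017, 0], [0.3, 0, 0, -0.01, 0], [0.3, 0, 0, -0.05, 0], [0.3, 0, 0, -0.1167, 0], [0.3, 0, 0, -0.1833, 0], [0.3, 0, 0, -0.25, 0], [0.3, 0.05, -0.0333, -0.2667, 0], [0.3, 0.1, -0.0667, -0.2667, 0]]]'

```text
time_s: 39.2
position: [0.5061, -0.1591, 0.1843]
orientation: [3.136, 0.001, 1.424]
force: [0.7, 0.9, 0.2]
finger_gap: 0.0555
finger_force: 0.0
```

Converted, 0.24 m / 0.6 = 0.4, 0.2 m / 0.6 = 0.3333.

>>> move_arm --steps '[[[0.3, 0.0667, -0.0333, 0, 0], [0.3, 0.1333, -0.0667, 0, 0], [0.3, 0.2, -0.1, 0, 0], [0.3, 0.2667, -0.1333, 0, 0], [0.3, 0.3333, -0.1333, 0, 0], [0.3, 0.4, -0.1333, 0, 0], [0.3, 0.4, -0.1333, 0, 0], [0.3, 0.4, -0.1333, 0, 0], [0.3, 0.4, -0.1333, 0, 0]]]'

```text
time_s: 40.1
position: [0.4608, 0.0894, 0.1808]
orientation: [3.141, 0.0, 1.425]
force: [0.4, -0.6, 0.5]
finger_gap: 0.0558
finger_force: 0.0
```

```bash
python3 - <<'E'
from h import *
T=snap('top','top7');S=snap('scene','scene7');o=readout.observe();print(o['position'],o['time_s'],o['force'])
b=np.hstack([cv2.resize(i[y:y+75,x:x+100],(400,300),interpolation=cv2.INTER_CUBIC) for i,x,y in((T['pixels'],350,175),(S['pixels'],320,248))])
d=np.hstack([cv2.resize(i,(400,300),interpolation=cv2.INTER_AREA) for i in (T['pixels'],S['pixels'])])
cv2.imwrite('pics/c7.png',np.vstack([b,d]))
E
```

```text
[0.4608203  0.08903734 0.18071307] 40.2 [ 0.91414353 -0.36793049  0.2844042 ]
```

View pics/c7.png

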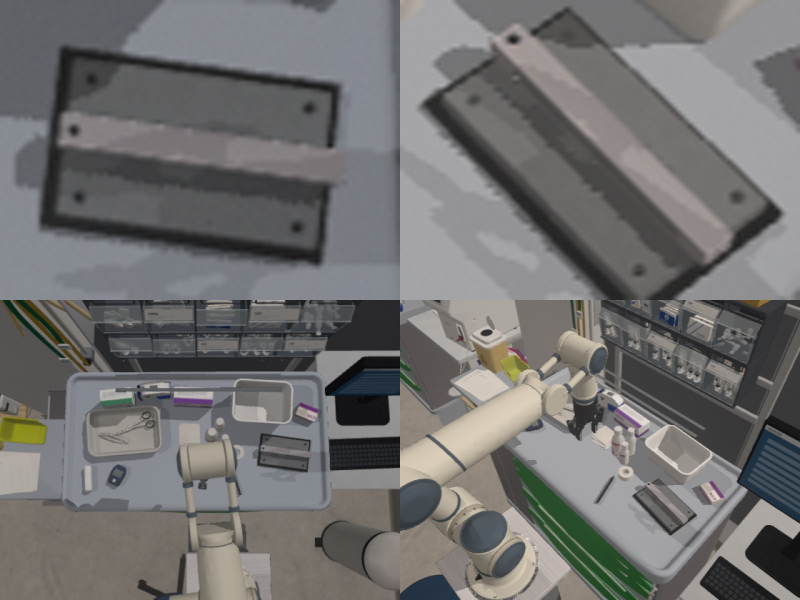

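The bar lies flat along the row, from tile (60,130) to (340,165), with the plugs covered. The other things are undisturbed and the robot is clear.

```bash
python3 -c "
from cell import arm
print(arm.finish_job())"
```

```text
the job is handed in; nothing more can be done
None
```

The right plug was the proud one (about 2.7 mm): I pressed it flush with the fingertips, laid the straightedge flat along the row again, and handed the job in at about 40 s with the robot clear and the other things where they were.

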